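# Lock the portafilter and start the shot

### The job

Get the espresso machine going with one finger: push the portafilter's long black handle round from the left until it points straight out from the machine's front, and not past that; only then push the small brew paddle on top of the group from its off position on the right all the way to the left, and move clear. Only push, and gently: do not take the handle or the paddle between the fingers, and leave the cup under the spouts and everything else standing where it is.

Things in the scene. Friction and masses are not known exactly. Their poses are not given: they have to be found in the camera images.
- espresso_machine: compact steel espresso machine, fixed, 250 mm wide, body 310 mm high. Origin on the worktop straight below the upright axis of its round group head; x points into the machine, y to the left as one faces its front, z up. The group (radius 42 mm, 188 to 240 mm high) hangs in front of the body, whose face is 85 mm behind the axis. Drip tray: reaches 110 mm in front of the axis, grate 50 mm high.
- portafilter (a joint): turn of the portafilter about the group's upright axis (rad): 0 = handle straight out from the front (locked), negative = to the left; -0.95 to -0.6 at the start. Grows as the handle is pushed to the right (facing the machine), counter-clockwise from above. Stays where left; friction about 0.45 N m (3 N at the handle). It can go past 0, to a stop at 0.3: too far.
- handle_grip (a point): point on the handle's centre line, 150 mm from the group's axis, 170 mm above the worktop. Its x axis points along the handle towards the group (the handle points to -x), z up. The round black handle, 21 to 28 mm thick, spans 81 to 201 mm from the axis; nearer the group is a steel neck 14 mm thick.
- paddle (a joint): turn of the brew paddle on top of the group about the same upright axis (rad): 0 = right stop (off), pointing 0.7 rad right of straight out; grows as it is pushed to the left (facing the machine), clockwise from above, to a stop at 1.35 (brewing), 0.65 rad left of straight out. 0 to 0.2 at the start. Stays where left; friction about 0.1 N m (1.5 N at the knob).
- paddle_knob (a point): centre of the paddle's black knob, 66 mm from the group's axis, 258.5 mm above the worktop; its x axis points along the paddle towards the axis, z up. The knob, 12 to 18 mm thick, spans 46 to 85 mm from the axis; the arm nearer the axis is 8 mm thick. Cups stand on the machine behind it, and a fixed steam wand and steam knob are 105 mm right of the axis, below 270 mm.
- cup: small waisted clear glass, 65 mm wide, 87 mm high, loose on the drip tray's grate under the portafilter's spouts. Origin under its foot, z up.
- top_mug: white mug with handle, 88 mm high, loose on top of the machine. Origin under its foot.
- top_glass: clear tumbler, 80 mm wide, 91 mm high, loose on top of the machine. Origin under its foot.
- mug: orange mug, 101 mm high, loose on the worktop to the right of the machine. Origin under its foot.
- teaspoon: teaspoon with a red handle, 132 mm long, loose on the worktop at the right in front. Origin at its middle.
- sugar_jar: glass jar with a green lid, 66 mm wide, 99 mm high, loose on the worktop to the left of the machine. Origin under its foot.
- lemon: lemon, 78 mm long, loose on the worktop to the right of the machine. Origin at its underside.

How it is judged:
On the way, in this order (a step that is already met when the one before it is completed fails the run):
1. the portafilter is locked (handle straight out) while the paddle is still off at the right (value of joint portafilter between -0.1 and 0.1 rad and value of joint paddle below 0.35 rad), for 0.2 s.
2. the paddle is over at the left (value of joint portafilter between -0.1 and 0.1 rad and value of joint paddle above 1.2 rad), for 0.2 s.
At the end, for the whole second after the job is handed in: portafilter handle within 0.1 rad of straight out, paddle within 0.15 rad of its left stop, cup within 12 mm of its start and upright (all of step 2 and distance of cup from where it was at the start of the episode below 0.012 m and angle between cup's own z axis and vertical below 0.1 rad); the robot touches nothing.
It fails at once if the portafilter is driven past straight out (more than 0.14 rad) (value of joint portafilter above 0.14 rad).
It fails at once if the paddle is turned on before the portafilter is locked (value of joint paddle above 0.4 rad and value of joint portafilter below -0.12 rad).
It fails at once if the portafilter's handle or the paddle is taken between the fingers ((x of the grasp point in the frame of handle_grip between -0.07 and 0.07 m and y of the grasp point in the frame of handle_grip between -0.009 and 0.009 m and z of the grasp point in the frame of handle_grip between -0.022 and 0.022 m) or (x of the grasp point in the frame of paddle_knob between -0.04 and 0.04 m and y of the grasp point in the frame of paddle_knob between -0.009 and 0.009 m and z of the grasp point in the frame of paddle_knob between -0.022 and 0.022 m)).
It fails at once if the machine is pushed with more than 40 N (contact force between the fingers and espresso_machine above 40 N).
It fails at once if the cup or another loose thing is moved by more than 20 mm or lifted, or the cup is tipped (angle between cup's own z axis and vertical above 0.25 rad or distance of any of cup, mug, teaspoon, sugar_jar, lemon, top_mug, top_glass from where it was at the start of the episode above 0.02 m).
It also fails if it takes over 54 s, if anything falls off the work surface, if the arm or the gripper's body presses on something with over 40 N, if the wrist force passes 120 N, or if a joint passes its speed limit or range.

### The arm

A 6-joint arm with a two-finger parallel gripper is mounted at the origin on a cart in front of the work surface, level with it; the furniture and walls round the work are solid. World frame = base frame: x ahead of the robot, y to its left, z up, the work surface at z = 0. Lengths are in m, angles in rad, forces in N, time in s.
With the tool pointing down it reaches from about 0.35 to 0.775 m from the base axis. Payload 5.5 kg.
Tool frame: the origin (TCP) lies between the finger pads; the fingertips stand 22 mm ahead of it and the grasp point (between the pads) lies 3 mm ahead of it; z points along the fingers, y is the line along which they close (so a half turn about z gives the same grasp; the last joint's range is limited). The gripper opens to 85 mm and grips with 20 to 120 N. Pads are 22 mm wide; open, the fingers measure 114 mm over their backs; the gripper's body (76 mm by 85 mm) begins 54 mm behind the grasp point. The pads swing forward as they close: fully open they stand 13 mm farther back than shut.
Start: joints at [1.169, 0.313, 0.046, 1.304, 0, 1.431], TCP at [0.149, 0.555, 0.253] pointing down, gripper open.
Joint ranges: [-2.76, 2.76], [-0.86, 1.69], [-1.03, 1.26], [-2.2, 2.34], [-1.47, 1.5], [-3.14, 3.14]. Speed limits (rad/s): [2.57, 2.57, 3.14, 3.14, 3.14, 3.14].

### API

Orientations are given as a unit quaternion [w, x, y, z].
In Python, from workcell import env, optics gives the robot as it stands (env), with the cameras (optics).
- The arm moves only by the shell command python3 nudge.py 'ROWS' [OPENING] [FORCE]. ROWS is a JSON list that holds a single list of rows (three levels of brackets), with 1 to 8 rows, each of 6 numbers: dx, dy, dz in parts of the range, where 1.0 means 1 m, then a rotation vector rx, ry, rz in a scale on which 1.0 is 2 rad; each row is the pose to reach, as a shift and turn from the pose commanded when the command began, along the tool's axes at that moment; what a row does not reach only later rows make up. A row lasts 1/8 s, in which the tool goes at most 0.0625 m and 0.188 rad, less where a joint would pass 70% of its speed; a pose out of reach is approached as far as the arm can. OPENING is the finger opening in m, set as the command begins (- or left out keeps the last). The fingers move at their own pace and stop on an object; FORCE is the grip in N (left out, the last holds). Time passes only in rows, so rows that do not move let the fingers close. It prints the time, the measured TCP pose, the force, the opening and the grip force at its end. Shift and turn numbers lie between -1 and 1, and a call with a number outside is refused. Input that does not fit is refused with a message, and nothing moves.
- env.get_state(): the state, without advancing time (a new reading comes with each control period).
- optics.read_camera(name): name is "scene" or "top" or "wrist"; returns a dict with "image" (384x512x3 uint8, red, green, blue), "K" (3x3 intrinsics, pixels), "R" (3x3) and "t" (3): a world point X has camera coordinates R X + t. Camera axes: x right, y down, z forward; pixel columns grow to the right and rows downward; lengths in m; the calibration is good to about 2 mm. The wrist camera is an equidistant fisheye: a pixel r from the principal point sees the ray r / f radians off the axis. A picture is of the moment at which its call begins. There is no depth.
- env.hand_in(): hands the job in; it is judged then, once.
The state is a dict: "clock": time; "joint_pos": joint angles; "qvel": joint speeds; "tau": joint torques, N m; "tcp_pos": TCP position; "orientation": TCP orientation; "wrist_force": force on the tool from outside, world axes, zero at the start; "ft_torque": the same for the moment, N m; "finger_gap": finger opening in m; "grip_force": force on a finger pad.
Only numpy, scipy, OpenCV 4.12 (cv2) and the standard library are available. Lean on these libraries where they do the work, as an engineer would, in place of code of your own. Each camera call takes 0.05 s, during which the arm holds its last target. There are 200 camera calls.

## Working session

There is one attempt and no reset: what is moved stays moved. The work goes in short steps, Python scripts to look and compute and a shell command to move; the robot and the scene stay as the last step left them, time stands still between calls to the robot, and variables do not carry over. Pictures are saved under pics/ and viewed, at most 10 in all, crops included, and the job is handed in when it is done.

```bash
ls; mkdir -p pics; python3 - <<'E'
from workcell import env, optics
import cv2,numpy as np
print(env.get_state())
for n in("scene","top"):
    c=optics.read_camera(n);print(n,c["K"].tolist(),c["R"].tolist(),c["t"].tolist())
    cv2.imwrite(f"pics/{n}0.png",c["image"][:,:,::-1])
E
```

```text
nudge.py
pics
workcell.py
{'clock': 0.0, 'joint_pos': array([ 1.16942133e+00,  3.13970792e-01,  4.49715302e-02,  1.30359347e+00,
       -7.79379001e-06,  1.43121256e+00]), 'qvel': array([ 3.62843800e-04,  5.90831417e-04,  4.40990452e-04, -1.89940401e-05,
       -8.67772577e-04, -2.18344790e-04]), 'tau': array([ 8.97850314e-04, -4.80629110e+01,  2.98533404e+01,  1.95197971e-02,
        1.44703385e-06, -2.67797283e-06]), 'tcp_pos': array([0.14863224, 0.55496831, 0.25242263]), 'orientation': array([-2.36238288e-04,  1.30522092e-01,  9.91444994e-01, -8.66586621e-04]), 'wrist_force': array([-1.01808256, -0.35136447,  0.21067516]), 'ft_torque': array([ 0.00575037,  0.01935216, -0.01464276]), 'grip_force': 0.0, 'finger_gap': 0.08553780273236146}
scene [[432.24559699756145, 0.0, 263.1939650440954], [0.0, 432.24559699756145, 194.5572954344645], [0.0, 0.0, 1.0]] [[0.6757238297498201, -0.7370369031850137, -0.013187465703482443], [-0.5717777777474385, -0.5127534091083128, -0.6404327555036546], [0.4652606568176994, 0.44029597408021753, -0.7679010199409265]] [-0.41712639834720816, 0.454875248657478, 1.118094817457137]
top [[461.66304884204806, 0.0, 254.69914222561096], [0.0, 461.66304884204806, 194.90995682750756], [0.0, 0.0, 1.0]] [[0.1372826708479796, -0.9904923187611415, 0.008856340103148947], [-0.8293638370290474, -0.11982955367529627, -0.5457073427162545], [0.5415801825337608, 0.06757103329945924, -0.8379290312106044]] [-0.12080328785305476, 0.5731774623903794, 1.551710624749525]
```

View pics/scene0.png

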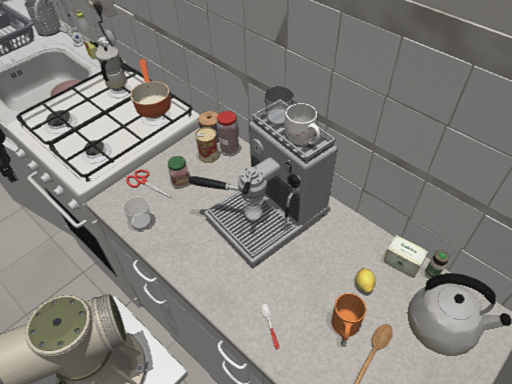

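View pics/top0.png

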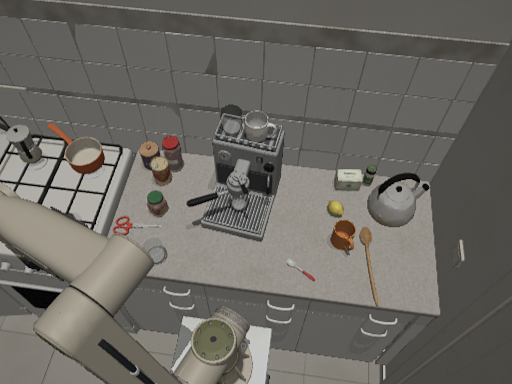

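The scene view shows the machine, with the black handle tip at about (190,181), the group near (255,180) and the white mug on top. In the top view the handle tip is at (188,203) and the group near (238,182). Next I'll zoom in.

```bash
python3 - <<'E'
import cv2,numpy as np
a=cv2.imread("pics/scene0.png")[135:265,180:345];b=cv2.imread("pics/top0.png")[110:240,180:290]
cv2.imwrite("pics/c1.png",np.hstack([cv2.resize(a,None,fx=2.9,fy=4,interpolation=2) if 0 else cv2.resize(a,None,fx=2.9,fy=2.9,interpolation=2),cv2.resize(b,None,fx=2.9,fy=2.9,interpolation=2)]))
E
```

```text
(no output)
```

View pics/c1.png

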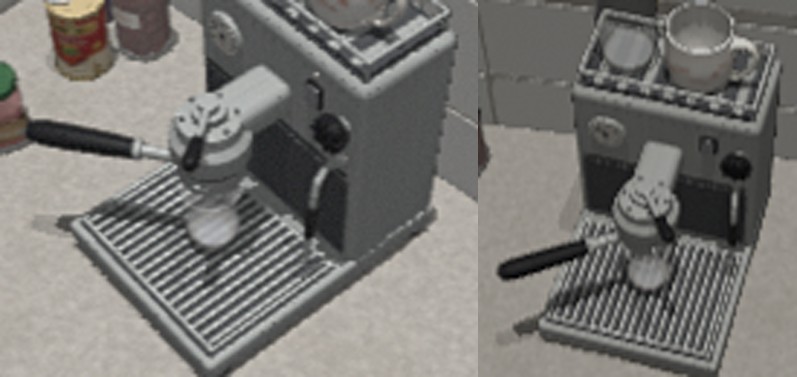

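In the enlarged crops, the handle runs from its tip (scene 189.7,179.8; top 187.6,203.1) to the neck junction (scene 227.6,186.7; top 217.9,194.5). The paddle knob points to the right-front. The tray's front corners are also visible. I'll triangulate all of these.

```bash
cat > h.py <<'E'
from workcell import env, optics
import cv2,numpy as np
C={n:optics.read_camera(n) for n in("scene","top")}
def P(n): c=C[n];return c["K"]@np.c_[c["R"],c["t"]]
def tri(a,b):
    X=cv2.triangulatePoints(P("scene"),P("top"),np.array(a,float),np.array(b,float))[:,0];X=X[:3]/X[3]
    p=P("scene")@np.r_[X,1];return X,np.hypot(*(p[:2]/p[2]-a))
def ray(n,uv,z):
    c=C[n];d=c["R"].T@np.linalg.inv(c["K"])@[*uv,1];o=-c["R"].T@c["t"];return o+d*(z-o[2])/d[2]
E
python3 - <<'E'
from h import *
S=lambda x,y:(x/2.9+180-.3,y/2.9+135-.3)
T=lambda x,y:((x-478)/2.9+180-.3,y/2.9+110-.3)
for k,a,b in [("tip",S(28,131),T(500,270)),("junc",S(138,150),T(588,245)),("grp",S(205,112),T(648,198)),("FL",S(75,222),T(543,330)),("FR",S(210,362),T(718,366)),("knobend",S(190,165),T(668,239)),("knobmid",S(196,148),T(662,226)),("cupfoot?",S(212,240),T(650,285))]:
    print(k,*[np.round(v,3) for v in tri(a,b)])
print("FLz50",ray("top",T(543,328),.05),ray("scene",S(75,222),.05),"FR",ray("top",T(718,362),.05),ray("scene",S(210,360),.05))
print("tip170",ray("top",T(500,270),.17),ray("scene",S(28,131),.17),"j",ray("top",T(588,245),.17),ray("scene",S(138,150),.17))
print("grp240",ray("top",T(648,198),.245),ray("scene",S(205,112),.245))
print("knob",ray("top",T(662,226),.26),ray("scene",S(196,148),.26))
# handle mask: dark blobs centre line in both
for n,(x0,x1,y0,y1) in dict(scene=(186,230,170,200),top=(184,222,185,212)).items():
    g=C[n]["image"][y0:y1,x0:x1].max(2);m=(g<55).astype(np.uint8)
    k,l,s,c=cv2.connectedComponentsWithStats(m);i=1+s[1:,4].argmax();ys,xs=np.nonzero(l==i)
    p=np.c_[xs+x0,ys+y0].astype(float);mu=p.mean(0);d=np.linalg.svd(p-mu,full_matrices=0)[2][0];t=(p-mu)@d
    e=[mu+d*t.min(),mu+d*t.max()];print(n,len(p),e,[ray(n,q,.17) for q in e])
E
```

```text
tip [0.51  0.201 0.17 ] 1.503
junc [0.57  0.099 0.164] 0.77
grp [0.593 0.022 0.255] 0.021
FL [0.512 0.157 0.038] 1.064
FR [ 0.478 -0.085  0.056] 0.071
knobend [ 0.538 -0.011  0.252] 0.2
knobmid [ 0.557 -0.001  0.252] 0.021
cupfoot? [0.595 0.024 0.046] 0.123
FLz50 [0.50515799 0.15478844 0.05      ] [0.51033263 0.15136237 0.05      ] FR [ 0.48739048 -0.08396619  0.05      ] [ 0.48206636 -0.08076565  0.05      ]
tip170 [0.51500328 0.20182464 0.17      ] [0.50542116 0.19797826 0.17      ] j [0.56835354 0.0980598  0.17      ] [0.5638235  0.09344023 0.17      ]
grp240 [0.60052208 0.02339147 0.245     ] [0.60013162 0.02898513 0.245     ]
knob [ 0.55134799 -0.00198832  0.26      ] [ 0.55174915 -0.00621033  0.26      ]
scene 225 [array([188.77647589, 179.10045959]), array([224.34039422, 186.32416251])] [array([0.5063303 , 0.20166959, 0.17      ]), array([0.55821807, 0.10028839, 0.17      ])]
top 175 [array([216.95061003, 194.83311066]), array([186.91750306, 203.72124181])] [array([0.5651384 , 0.10004639, 0.17      ]), array([0.51090495, 0.2023046 , 0.17      ])]
```

The manual's scale: turns go in shares of 2 rad. Converting my numbers, -0.16 rad / 2 = -0.08.

```bash
python3 nudge.py '[[[-0.04, -0.018, 0, 0, 0, -0.01], [-0.1, -0.045, 0, 0, 0, -0.02], [-0.16, -0.072, 0, 0, 0, -0.03], [-0.22, -0.1, 0, 0, 0, -0.04], [-0.28, -0.128, 0, 0, 0, -0.05], [-0.33, -0.15, 0, 0, 0, -0.06], [-0.38, -0.174, 0, 0, 0, -0.07], [-0.43, -0.196, 0, 0, 0, -0.08]]]' 0 20; python3 - <<'E'
from h import *
s=env.get_state();print(s["tcp_pos"],s["orientation"],s["wrist_force"],s["finger_gap"],s["joint_pos"])
# yaw from tray front edge and body top-front edge
for n,(x0,x1,y0,y1) in dict(scene=(190,345,90,265),top=(185,290,110,250)).items():
    g=cv2.cvtColor(C[n]["image"],cv2.COLOR_RGB2GRAY)
    L=cv2.createLineSegmentDetector().detect(g)[0][:,0]
    for l in L:
        if np.hypot(l[2]-l[0],l[3]-l[1])>25 and x0<l[0]<x1 and y0<l[1]<y1:
            a=ray(n,l[:2],.05);b=ray(n,l[2:],.05);d=b-a;print(n,np.round(l,1),np.round(a[:2],3),np.round(b[:2],3),round((np.arctan2(d[1],d[0])+np.pi/4)%(np.pi/2)-np.pi/4,3))
E
```

```text
clock: 1.2
tcp_pos: [0.5149, 0.253, 0.2532]
orientation: [0.0, 0.051, 0.999, 0.0]
wrist_force: [0.6, 0.6, -0.3]
finger_gap: -0.0001
grip_force: 0.0
[0.51740726 0.25124597 0.25249813] [ 6.39393555e-04  5.39023802e-02  9.98545910e-01 -4.35702814e-04] [ 0.17371925  0.41794118 -0.26981574] -0.0003457251706309214 [ 3.13133126e-01  3.13155206e-01  4.40225113e-02  1.30078275e+00
 -1.27228159e-03  4.20989630e-01]
scene [236.8 191.1 186.8 183.5] [0.637 0.136] [0.548 0.286] 0.536
scene [334.5 144.5 306.1 162.7] [1.033 0.028] [0.893 0.047] -0.134
scene [326.6 214.  252.3 268.3] [ 0.76  -0.143] [ 0.46  -0.103] -0.132
scene [305.2 163.3 251.7 120.8] [0.888 0.048] [0.927 0.343] -0.132
scene [306.4 157.4 334.3 139.3] [0.914 0.063] [1.055 0.045] -0.124
scene [204.5 213.  251.4 262.4] [0.503 0.149] [ 0.472 -0.087] -0.132
scene [252.4 262.1 305.2 223.7] [ 0.475 -0.089] [ 0.685 -0.116] -0.13
scene [294.3 228.  252.9 257.8] [ 0.65  -0.102] [ 0.486 -0.08 ] -0.132
scene [279.4 226.9 249.4 248.2] [ 0.622 -0.065] [ 0.503 -0.049] -0.128
scene [282.1 229.8 251.6 251.5] [ 0.62  -0.078] [ 0.499 -0.062] -0.131
s
[... 1603 characters left out ...]
0.605 -0.104] [ 0.461 -0.086] -0.128
top [276.5 156.8 284.  130.5] [ 0.869 -0.095] [ 1.02  -0.112] -0.109
top [188.1 239.2 138.1 246.5] [0.428 0.193] [0.371 0.373] 0.307
top [201.6 222.8 260.8 237.5] [0.505 0.157] [ 0.474 -0.079] -0.131
top [197.6 226.7 207.3 272. ] [0.486 0.168] [0.306 0.095] 0.387
top [258.2 234.2 204.3 220.9] [ 0.486 -0.068] [0.515 0.148] -0.13
top [233.2 146.5 262.5 153.1] [0.898 0.097] [ 0.88  -0.033] -0.136
top [211.8 155.9 183.1 152.4] [0.834 0.179] [0.834 0.305] -0.005
top [218.  111.4 191.8 108.7] [1.09  0.199] [1.09  0.321] 0.008
top [256.9 196.9 246.8 228.1] [ 0.654 -0.04 ] [ 0.507 -0.02 ] -0.129
top [266.8 112.3 303.1 116.7] [ 1.118 -0.023] [ 1.115 -0.19 ] -0.017
```

Converted, 0.03 rad / 2 = 0.015.

```bash
python3 nudge.py '[[[-0.035, -0.025, 0, 0, 0, 0.015], [-0.07, -0.051, 0, 0, 0, 0.015], [-0.07, -0.051, 0.03, 0, 0, 0.015], [-0.07, -0.051, 0.06, 0, 0, 0.015], [-0.07, -0.051, 0.08, 0, 0, 0.015], [-0.07, -0.051, 0.08, 0, 0, 0.015]]]' ; python3 - <<'E'
from h import *
s=env.get_state();print(s["tcp_pos"],s["orientation"],s["wrist_force"])
R=np.array([[.9914,.1306],[-.1306,.9914]])  # columns machine x,y in world
A=np.array([.600,.024]);print("machine frame",R.T@(s["tcp_pos"][:2]-A))
cv2.imwrite("pics/s1.png",np.hstack([cv2.resize(C["scene"]["image"][135:265,160:325,::-1],None,fx=2.4,fy=2.4),cv2.resize(C["top"]["image"][110:240,150:290,::-1],None,fx=2.4,fy=2.4)]))
E
```

```text
clock: 2.05
tcp_pos: [0.576, 0.1972, 0.1713]
orientation: [-0.002, 0.066, 0.998, -0.0]
wrist_force: [-0.1, -0.2, -0.8]
finger_gap: 0.0
grip_force: 0.0
[0.57774166 0.19744374 0.17383973] [4.30636052e-05 6.56128516e-02 9.97845149e-01 1.06561606e-04] [ 0.2103606  -0.16624027  0.54542793]
machine frame [-0.04471867  0.16904519]
```

View pics/s1.png

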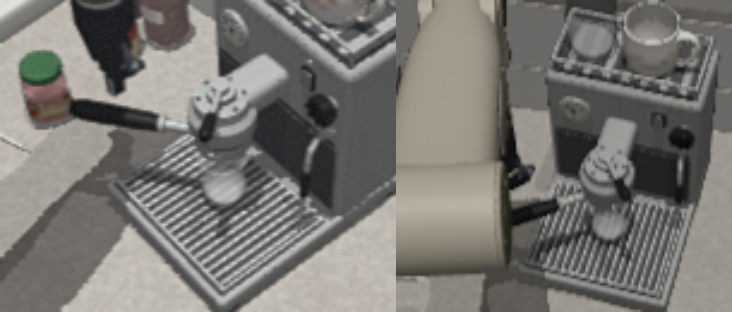

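The finger stands behind the handle, clear of everything. I'll start pushing along the arc.

```bash
cat > m.py <<'E'
from h import *
s=env.get_state();R=np.array([[.9914,.1306],[-.1306,.9914]]);A=np.array([.600,.024])
print("finger m",R.T@(s["tcp_pos"][:2]-A),s["tcp_pos"][2],"F",s["wrist_force"],s["clock"])
a0=np.array(A)
for n,(x0,x1,y0,y1) in dict(scene=(180,262,165,245),top=(170,255,180,245)).items():
    im=C[n]["image"].astype(int);m=(im.max(2)<50).astype(np.uint8)
    M=np.zeros_like(m);M[y0:y1,x0:x1]=m[y0:y1,x0:x1]
    k,l,st,c=cv2.connectedComponentsWithStats(M)
    for i in range(1,k):
        if st[i,4]<60: continue
        ys,xs=np.nonzero(l==i);w=np.array([ray(n,q,.17)[:2] for q in np.c_[xs,ys]]);q=(w-A)@R
        mu=q.mean(0);d=np.linalg.svd(q-mu)[2][0];d*=-np.sign(d[0]);t=(q-mu)@d
        print(n,st[i].tolist(),"near",mu+d*t.min(),"far",mu+d*t.max(),"phi line",-np.arctan2(d[1],-d[0]),"phi mean",-np.arctan2(mu[1],-mu[0]))
E
python3 nudge.py '[[[0.02, -0.017, 0, 0, 0, 0], [0.035, -0.026, 0, 0, 0, 0], [0.047, -0.035, 0, 0, 0, 0], [0.058, -0.044, 0, 0, 0, 0], [0.07, -0.055, 0, 0, 0, 0], [0.081, -0.066, 0, 0, 0, 0], [0.09, -0.079, 0, 0, 0, 0], [0.099, -0.092, 0, 0, 0, 0]]]'; python3 m.py
```

```text
clock: 3.15
tcp_pos: [0.4673, 0.1183, 0.1736]
orientation: [0.0, 0.066, 0.998, 0.0]
wrist_force: [3.4, 1.6, 0.9]
finger_gap: 0.0005
grip_force: 1.7
finger m [-0.14543564  0.0752883 ] 0.1730764528510642 F [-0.047212    0.66332939 -0.22528754] 3.25
scene [180, 165, 48, 51, 821] near [-0.09256298  0.20245692] far [-0.14322229  0.02593214] phi line 1.2913257207070057 phi mean -0.7112054184637849
top [201, 186, 30, 44, 516] near [-0.01168243  0.10042577] far [-0.18551507  0.03846165] phi line 0.34241686130947174 phi mean -0.5303209387224372
top [196, 216, 6, 29, 118] near [-0.14828795  0.10197904] far [-0.2568987   0.06998628] phi line 0.28646169068174404 phi mean -0.37134609914079064
```

```bash
cat > v.py <<'E'
from h import *
import sys
cv2.imwrite(sys.argv[1],np.hstack([cv2.resize(C["scene"]["image"][135:265,170:320,::-1],None,fx=2.6,fy=2.6,interpolation=2),cv2.resize(C["top"]["image"][110:240,170:290,::-1],None,fx=2.6,fy=2.6,interpolation=2)]))
E
python3 v.py pics/s2.png
```

```text
(no output)
```

View pics/s2.png

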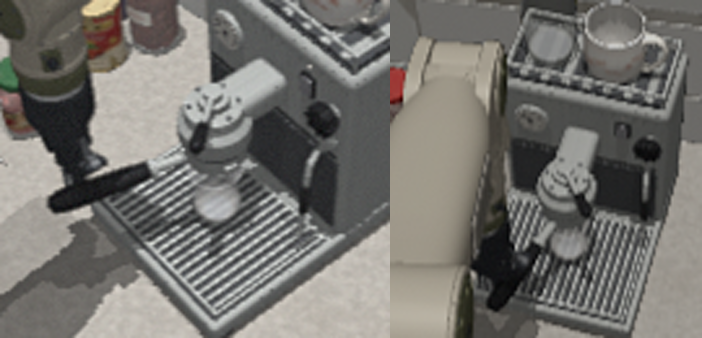

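The handle has swung round. Its tip is at (52,200) and the junction at (148,170) in the scene crop, or (492,302) and (535,245) in the top crop. I'll compute its angle.

```bash
cat > ang.py <<'E'
from h import *
import sys
v=np.array(eval(sys.argv[1]))  # scene tip, scene junc, top tip, top junc in v.py crop px
R=np.array([[.9914,.1306],[-.1306,.9914]]);A=np.array([.600,.024])
s=v[:2]/2.6+[170,135]-.3;t=(v[2:]-[390,0])/2.6+[170,110]-.3
for n,p in(("scene",s),("top",t)):
    q=[(ray(n,u,.17)[:2]-A)@R for u in p];d=q[0]-q[1];print(n,np.round(q,3),"line",np.arctan2(-d[1],-d[0]),"tip",np.arctan2(-q[0][1],-q[0][0]))
E
python3 ang.py '[[52,200],[148,170],[492,302],[535,245]]'
```

```text
scene [[-0.184  0.058]
 [-0.078  0.023]] line -0.3170597864098826 tip -0.30552463450089834
top [[-0.178  0.058]
 [-0.074  0.028]] line -0.27410057649051367 tip -0.3126490126618633
```

```bash
python3 nudge.py '[[[0.004, -0.008, 0, 0, 0, 0], [0.007, -0.016, 0, 0, 0, 0], [0.009, -0.023, 0, 0, 0, 0], [0.011, -0.029, 0, 0, 0, 0], [0.012, -0.033, 0, 0, 0, 0], [0.012, -0.033, 0, 0, 0, 0]]]'; python3 m.py|head -1;python3 v.py pics/s3.png
```

```text
clock: 4.2
tcp_pos: [0.4509, 0.0872, 0.1732]
orientation: [-0.0, 0.066, 0.998, -0.0]
wrist_force: [0.7, 1.5, 1.0]
finger_gap: -0.0002
grip_force: 0.3
finger m [-0.15634208  0.0433012 ] 0.1730236138554303 F [-0.17658636  0.49600536  0.56964248] 4.3
```

View pics/s3.png

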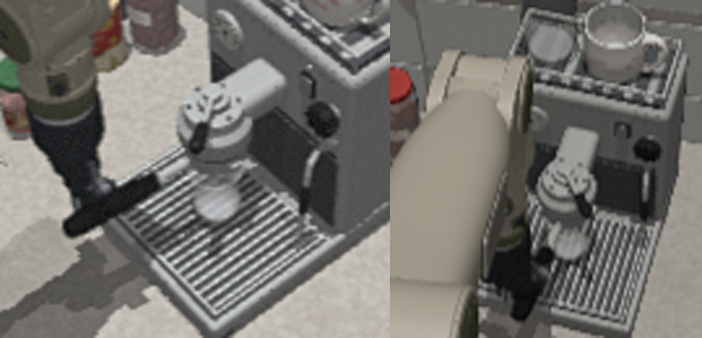

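The tip is now at (68,226) and the junction at (160,180) in the scene crop, or (520,315) and about (548,253) in the top crop.

```bash
python3 ang.py '[[68,226],[160,180],[520,315],[547,254]]'; python3 - <<'E'
from h import *
# where the locked handle would show: tip and junction, in scene crop px
for A in((.6,.024),(.605,.026)):
  for s in(.201,.081):
    X=np.r_[np.array(A)+s*np.array([-.9914,.1306]),.17,1]
    for n,o in(("scene",(170,135)),("top",(170,110))):
        p=P(n)@X;print(n,s,(p[:2]/p[2]-o+.3)*2.6+[390*(n=="top"),0])
E
```

```text
scene [[-0.19   0.017]
 [-0.077  0.003]] line -0.12277397473503028 tip -0.08991946518383964
top [[-0.187  0.014]
 [-0.084  0.008]] line -0.06574339258251252 tip -0.07671263607622716
scene 0.201 [ 68.67854588 241.23113288]
top 0.201 [526.99018518 326.16064652]
scene 0.081 [158.48959733 183.73048267]
top 0.081 [552.71898502 253.62395806]
scene 0.201 [ 70.92956053 237.36233721]
top 0.201 [526.18464444 322.75328107]
scene 0.081 [160.42238374 180.15969268]
top 0.081 [551.90041311 250.46551984]
```

φ is about -0.09, so I'll push 13 mm more.

```bash
python3 nudge.py '[[[0.001, -0.004, 0, 0, 0, 0], [0.001, -0.008, 0, 0, 0, 0], [0.001, -0.011, 0, 0, 0, 0], [0.001, -0.013, 0, 0, 0, 0], [0.001, -0.013, 0, 0, 0, 0]]]'; python3 nudge.py '[[[0, 0.01, 0, 0, 0, 0], [0, 0.03, 0, 0, 0, 0], [0, 0.06, 0, 0, 0, 0], [0, 0.09, -0.02, 0, 0, 0], [0, 0.1, -0.06, 0, 0, 0], [0, 0.1, -0.11, 0, 0, 0], [0, 0.1, -0.16, 0, 0, 0], [0, 0.1, -0.16, 0, 0, 0]]]'; python3 m.py|head -1;python3 v.py pics/s4.png
```

```text
clock: 5.22
tcp_pos: [0.4483, 0.0747, 0.1732]
orientation: [-0.0, 0.066, 0.998, -0.0]
wrist_force: [-1.2, 2.4, -0.7]
finger_gap: 0.0001
grip_force: 0.8
clock: 6.22
tcp_pos: [0.4641, 0.1748, 0.3377]
orientation: [0.004, 0.066, 0.998, 0.001]
wrist_force: [0.7, -0.7, -0.9]
finger_gap: -0.0003
grip_force: 0.0
finger m [-0.15604334  0.13106819] 0.3336328121579351 F [-0.47967909 -0.28300822 -0.5223356 ] 6.325
```

View pics/s4.png

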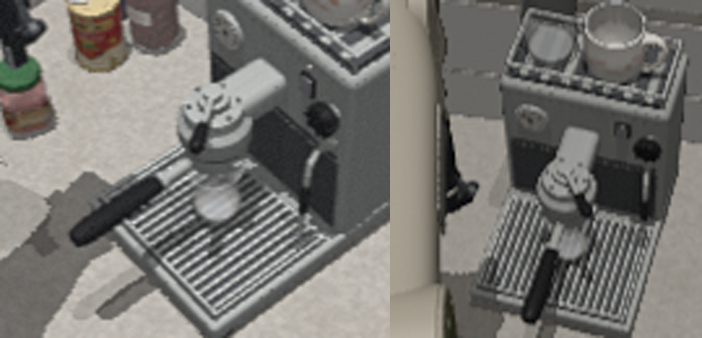

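The handle now looks nearly straight: tip (72,238) and junction (160,183) in the scene crop, (527,319) and (551,252) in the top crop. I'll measure it by colour mask, and the knob too.

```bash
python3 ang.py '[[72,238],[160,182],[528,319],[552,252]]'; python3 - <<'E'
from h import *
R=np.array([[.9914,.1306],[-.1306,.9914]]);A=np.array([.603,.025])
for nm,z,B in(("handle",.17,dict(scene=(195,236,198,232),top=(219,236,202,236))),("knob",.2585,dict(scene=(240,254,172,196),top=(236,250,175,195)))):
  for n,(x0,x1,y0,y1) in B.items():
    m=(C[n]["image"][y0:y1,x0:x1].max(2)<45).astype(np.uint8);k,l,st,c=cv2.connectedComponentsWithStats(m);i=1+st[1:,4].argmax()
    ys,xs=np.nonzero(l==i);q=np.array([(ray(n,(x+x0,y+y0),z)[:2]-A)@R for x,y in zip(xs,ys)]);mu=q.mean(0);d=np.linalg.svd(q-mu)[2][0];d*=-np.sign(d[0]);t=(q-mu)@d
    print(nm,n,st[i],np.round([mu+d*t.min(),mu,mu+d*t.max()],3).tolist(),"line",np.arctan2(-d[1],-d[0]),"mean",np.arctan2(-mu[1],-mu[0]))
E
```

```text
scene [[-0.196  0.001]
 [-0.078  0.001]] line -0.0028685848745019227 tip -0.006119464264878382
top [[-0.19   0.002]
 [-0.079  0.002]] line -0.002218622292283056 tip -0.010552895572420748
handle scene [  2   6  36  26 227] [[-0.084, 0.001], [-0.141, -0.003], [-0.199, -0.006]] line 0.06431080887776534 mean 0.01907468786411406
handle top [  2   4  15  28 193] [[-0.078, -0.001], [-0.137, -0.001], [-0.196, -0.001]] line 0.0016444950391417159 mean 0.008026388004480276
knob scene [ 3 11  7 11 40] [[-0.039, -0.029], [-0.053, -0.041], [-0.068, -0.052]] line 0.6881834316694069 mean 0.6484380905275419
knob top [ 5 10  7  9 41] [[-0.036, -0.025], [-0.052, -0.038], [-0.067, -0.05]] line 0.6654877772854509 mean 0.6327870909417521
```

The handle is straight, within about 0.02 rad, and the paddle is still off. Next I'll move over to the paddle's right, staying high, and locate the wand.

```bash
python3 nudge.py '[[[0, -0.025, 0, 0, 0, 0], [0, -0.06, 0, 0, 0, 0], [0, -0.1, 0, 0, 0, 0], [-0.02, -0.14, 0, 0, 0, 0], [-0.04, -0.18, 0, 0, 0, 0], [-0.055, -0.209, 0, 0, 0, 0], [-0.055, -0.209, 0, 0, 0, 0]]]'; python3 m.py|head -1; python3 - <<'E'
from h import *
R=np.array([[.9914,.1306],[-.1306,.9914]]);A=np.array([.604,.025])
for a,b in(((305,235),(645,207)),((318,160),(649,170)),((323,118),(646,148))):
    X,e=tri((a[0]/2.6+170,a[1]/2.6+135),((b[0]-390)/2.6+170,b[1]/2.6+110));print((X[:2]-A)@R,X[2],e)
E
```

```text
clock: 7.5
tcp_pos: [0.4893, -0.0424, 0.3323]
orientation: [-0.001, 0.068, 0.998, 0.0]
wrist_force: [-1.2, 1.4, -0.4]
finger_gap: -0.0001
grip_force: 0.0
finger m [-0.10204163 -0.07842017] 0.3327127549718739 F [-1.75248009  0.48502864  0.52999097] 7.6
[ 0.05770224 -0.10449567] 0.08728382907000967 7.531803035255871
[ 0.06596015 -0.10310516] 0.19493548702775498 2.6430033425895854
[ 0.07453629 -0.09479179] 0.24294232112408992 0.5460403351289502
```

```bash
python3 nudge.py '[[[0, 0, 0.03, 0, 0, 0], [0, 0, 0.064, 0, 0, 0], [-0.015, -0.006, 0.064, 0, 0, 0], [-0.036, -0.01, 0.064, 0, 0, 0], [-0.05, -0.004, 0.064, 0, 0, 0], [-0.061, 0.003, 0.064, 0, 0, 0], [-0.061, 0.003, 0.064, 0, 0, 0]]]'; python3 m.py|head -1; python3 v.py pics/s5.png
```

```text
clock: 8.57
tcp_pos: [0.5507, -0.0447, 0.2695]
orientation: [0.0, 0.065, 0.998, 0.0]
wrist_force: [0.1, 0.4, -0.5]
finger_gap: 0.0002
grip_force: 0.0
finger m [-0.04089875 -0.0749736 ] 0.2693594320316202 F [0.03297328 0.26625077 0.13705403] 8.675
```

View pics/s5.png

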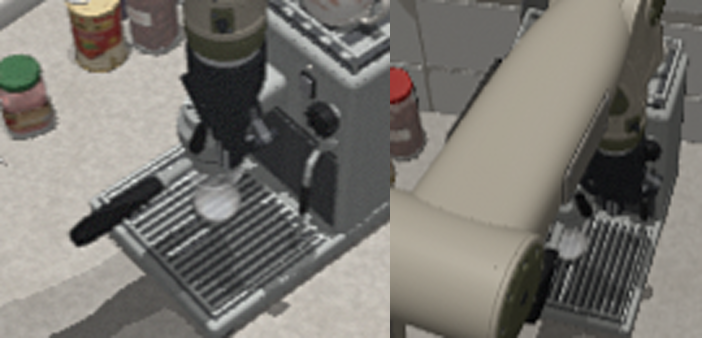

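The finger stands right of the paddle, whose knob is still at (197,135), and the handle is unchanged. I'll push the paddle along its arc.

```bash
python3 nudge.py '[[[-0.003, 0.014, 0, 0, 0, 0], [0.008, 0.026, 0, 0, 0, 0], [0.013, 0.033, 0, 0, 0, 0], [0.018, 0.041, 0, 0, 0, 0], [0.023, 0.054, 0, 0, 0, 0], [0.026, 0.066, 0, 0, 0, 0], [0.027, 0.073, 0, 0, 0, 0], [0.027, 0.08, 0, 0, 0, 0]]]'; python3 m.py|head -1;  python3 nudge.py '[[[0, 0.005, 0, 0, 0, 0], [-0.001, 0.009, 0, 0, 0, 0], [-0.002, 0.013, 0, 0, 0, 0], [-0.002, 0.013, 0, 0, 0, 0]]]';python3 m.py|head -1;
```

```text
clock: 9.78
tcp_pos: [0.5335, 0.0379, 0.2692]
orientation: [-0.0, 0.066, 0.998, -0.0]
wrist_force: [0.9, -2.6, 0.5]
finger_gap: 0.0
grip_force: 0.9
finger m [-0.06783585  0.00538095] 0.269106224955116 F [ 0.13461683 -0.28457328  0.05838173] 9.875
clock: 10.38
tcp_pos: [0.5373, 0.0504, 0.2692]
orientation: [-0.0, 0.066, 0.998, 0.0]
wrist_force: [-0.2, -1.0, 0.1]
finger_gap: -0.0
grip_force: 0.3
finger m [-0.06575951  0.01790408] 0.26920569389405524 F [ 0.81486816 -0.57644627 -0.54669669] 10.475
```

```bash
python3 nudge.py '[[[-0.001, 0.002, 0, 0, 0, 0], [-0.001, 0.004, 0, 0, 0, 0]]]'|grep -E "tcp|wrist"; python3 nudge.py '[[[-0.001, 0.002, 0, 0, 0, 0], [-0.001, 0.003, 0, 0, 0, 0]]]'|grep -E "tcp|wrist";python3 v.py pics/s6.png
```

```text
tcp_pos: [0.5388, 0.0538, 0.2693]
wrist_force: [0.2, -1.6, 0.1]
tcp_pos: [0.5403, 0.0568, 0.2693]
wrist_force: [0.0, -1.6, -0.4]
```

View pics/s6.png

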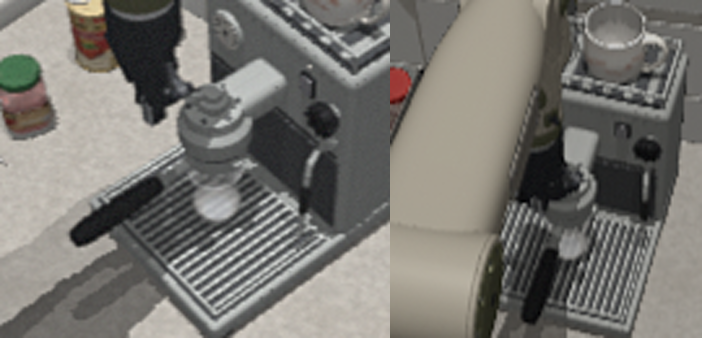

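```bash
for i in 1; do python3 nudge.py '[[[-0.001, 0.0015, 0, 0, 0, 0], [-0.0015, 0.002, 0, 0, 0, 0]]]'|grep -E "tcp|wrist"; python3 nudge.py '[[[-0.001, 0.0015, 0, 0, 0, 0], [-0.0015, 0.002, 0, 0, 0, 0]]]'|grep -E "tcp|wrist"; python3 nudge.py '[[[-0.001, 0.001, 0, 0, 0, 0], [-0.001, 0.001, 0, 0, 0, 0]]]'|grep -E "tcp|wrist"; done
```

```text
tcp_pos: [0.5418, 0.0587, 0.2693]
wrist_force: [-0.6, -1.4, 0.8]
tcp_pos: [0.5425, 0.0595, 0.2692]
wrist_force: [-4.9, -5.6, 2.0]
tcp_pos: [0.5427, 0.0597, 0.2691]
wrist_force: [-8.4, -8.3, 3.2]
```

Contact with the stop: the force rises to about 12 N. Now I'll back off to the right, clear of the machine, then rise and check.

```bash
python3 nudge.py '[[[0.004, -0.006, 0, 0, 0, 0], [0.015, -0.02, 0, 0, 0, 0], [0.035, -0.03, 0, 0, 0, 0], [0.06, -0.03, -0.02, 0, 0, 0], [0.08, -0.03, -0.06, 0, 0, 0], [0.09, 0, -0.1, 0, 0, 0], [0.09, 0.05, -0.12, 0, 0, 0], [0.09, 0.1, -0.12, 0, 0, 0]]]'|grep -E "tcp|wrist"; python3 nudge.py '[[[0, 0.05, 0, 0, 0, 0], [0, 0.1, 0, 0, 0, 0], [0, 0.1, 0, 0, 0, 0]]]'|grep -E "clock|tcp|wrist"; python3 v.py pics/s7.png
```

```text
tcp_pos: [0.4691, 0.173, 0.3919]
wrist_force: [0.9, -0.5, -0.2]
clock: 13.2
tcp_pos: [0.4816, 0.2736, 0.3885]
wrist_force: [-0.1, -0.5, -0.4]
```

View pics/s7.png

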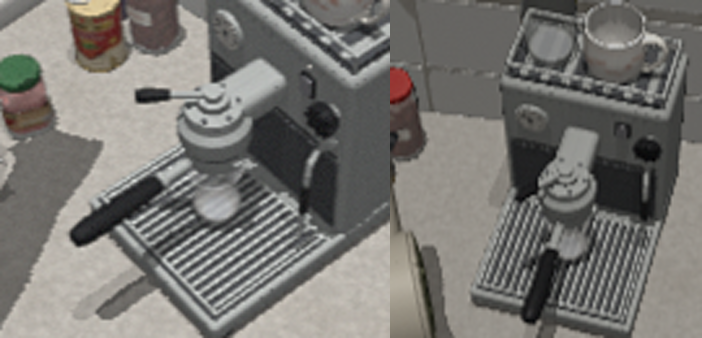

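The paddle is over at the left (knob at (150,95) in the scene crop), the handle still points straight out, and the cup is unmoved at (217,203).

```bash
python3 -c "
from workcell import env, optics
print(env.hand_in())"
```

```text
the job is handed in; nothing more can be done
None
```

I handed the job in at about 13 s. In the last pictures the handle points straight out, the paddle sits at its left stop, the cup has not moved and the arm is clear; the hand-in call returned no verdict.

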